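Tip the check weight out of its block and set it on the bench scale

TASK

Check the bench scale: in the grey storage block, press down the front end of the larger steel check weight so that it rocks up and stays tipped in its pocket, then grip it and take it out. Turn it level and lower it flat onto the middle of the scale's steel platter so that no edge of it strikes the steel first, letting go only when it lies there, and leave everything else where it is.

Things in the scene. Friction and masses are not known exactly. Their poses are not given: they have to be found in the camera images.
- weight_case: Grey plastic storage block fixed to the bench, 144 (x) x 140 (y) x 52 mm high, its lid off. Origin: centre of its underside; x runs along both pockets, from the front (thumb scoops) to the back. Large pocket: 114 (x) x 48 mm, centred at x 0, y -30 mm; small pocket: 74 x 36 mm, centred at x -20, y +36 mm. Around them its top is flat.
- thumb_scoop (a point): Where to press: in the large pocket, level with the block's top (52 mm), 41 mm in front of the pocket's centre; axes as the block's. Here, over 33 mm behind the pocket's front wall, the scoop widens the top 20 mm of the pocket to 60 mm. Pushed here (1 to 3 N) to about 15 mm below the top, the weight passes its balance point (about 22 degrees) and stays tipped by itself.
- ledge_edge (a point): Front edge of the ledge that the larger weight rests on, mid-width, 37 mm above the bench. Behind it the ledge reaches the pocket's back wall (60 mm); in front of it an open well, 54 mm long, goes down to 5 mm above the bench. The weight rocks over this edge and then leans at 35 to 38 degrees, front end down in the well, back end up to 30 mm above the block's top.
- check_weight_center (a point): Centre (half-way up) of the larger check weight: a plain flat steel bar, 110 (its x) x 44 (y) x 15 mm (z), about 0.5 kg, with a small brass plug in the middle of its top. It starts flat in the large pocket, top flush with the block's, its x axis along the block's. Once tipped, its long sides (44 mm apart) stand clear of the block from about 15 mm behind the centre to the back end.
- small_weight_center (a point): Centre of the smaller check weight, a flat steel bar 70 (its x) x 32 x 11 mm that lies flush in the small pocket: leave it there.
- platter_center (a point): Centre of the top face of the scale's steel platter, 220 (x) x 250 (y) mm, 72 mm above the bench, level and rigid; the scale is fixed to the bench. Its x and y axes run along the platter's sides.
- check_weight: The same larger check weight, given at the centre of its underside; z runs up through its thickness.
- scale: The scale's platform: black body with the steel platter on top; origin in the centre of its underside on the bench.
- bowl: White ceramic bowl, 124 mm across and 60 mm high, standing beyond the work; origin under its centre. Not part of the job.
- grain_tub: Tub of grain with a white lid, 92 mm across and 117 mm high, beyond the work; origin under its centre. Not part of the job.
There are look-alikes about, which are no part of the job. What is shaped like the check_weight but purple is not meant.

How it is judged:
On the way, in this order (a step that is already met when the one before it is completed fails the run):
1. the larger weight has rocked up in its pocket and leans there at more than 29 degrees, not gripped (angle between check_weight_center's own z axis and vertical between 0.5 and 0.9 rad and z of check_weight_center in the frame of weight_case below 0.06 m and horizontal distance between check_weight_center and weight_case below 0.06 m and contact force between the fingers and check_weight below 0.2 N), for 0.2 s.
2. the weight is lowered flat onto the platter (within 8 degrees) while still held (angle between check_weight_center's own z axis and vertical below 0.14 rad and contact force between check_weight and scale above 0.3 N and contact force between the fingers and check_weight above 1 N), for 0.04 s.
At the end, for the whole second after the job is handed in: The larger check weight lies at rest and released, flat (within 3.5 degrees) on the scale's platter, its centre within 35 mm of the platter's centre; the small weight is still in its pocket (horizontal distance between check_weight_center and platter_center below 0.035 m and angle between check_weight_center's own z axis and vertical below 0.06 rad and z of check_weight_center in the frame of platter_center below 0.011 m and contact force between check_weight and scale above 2 N and linear speed of check_weight below 0.01 m/s and distance of small_weight_center from where it was at the start of the episode below 0.01 m); the robot touches nothing.
It fails at once if the weight touches the scale while it is more than 15 degrees from level (an edge strikes the platter) (contact force between check_weight and scale above 1 N and angle between check_weight_center's own z axis and vertical above 0.26 rad).
It fails at once if the small weight is moved or tipped out of place (more than 10 mm) (distance of small_weight_center from where it was at the start of the episode above 0.01 m).
It fails at once if the bowl or the tub is pushed more than 30 mm (distance of any of bowl, grain_tub from where it was at the start of the episode above 0.03 m).
It also fails if it takes over 48 s, if anything falls off the work surface, if the arm or the gripper's body presses on something with over 40 N, if the wrist force passes 120 N, or if a joint passes its speed limit or range.

ROBOT

A 6-joint arm with a two-finger parallel gripper is mounted at the origin on the work surface. World frame = base frame: x ahead of the robot, y to its left, z up, the work surface at z = 0. Lengths are in m, angles in rad, forces in N, time in s.
With the tool pointing down it reaches from about 0.35 to 0.925 m from the base axis. Payload 6.4 kg.
Tool frame: the origin (TCP) lies midway between the tips of the shut fingers; the grasp point (between the pads) lies bot.pinch_z behind it (bot.pinch_z is the distance from the TCP to the grasp point, in m); z points along the fingers, y is the direction in which the jaws open and shut (so a half turn about z gives the same grasp; the last joint's range is limited). The gripper opens to 85 mm and grips with 20 to 120 N. Pads are 22 mm wide; open, the fingers measure 114 mm over their backs; the gripper's body (76 mm by 85 mm) begins 54 mm behind the grasp point. The pads swing forward as they close: fully open they stand 13 mm farther back than shut.
Start: joints at [1.121, 0.245, 1.558, -0, 1.339, -0.174], TCP at [0.177, 0.625, 0.231] pointing down, gripper open.
Joint ranges: [-3.13, 3.13], [-1.02, 2.26], [0.13, 2.54], [-0.95, 4.09], [0.21, 2.88], [-2.74, 2.74]. Speed limits (rad/s): [2.57, 2.57, 3.14, 3.14, 3.14, 3.14].

INTERFACE

Orientations are given as a 3x3 rotation matrix whose columns are the frame's x, y, z axes.
In Python, from station import bot, cams gives the robot as it stands. The module is installed in compiled form; this text tells all that it offers.
- The arm moves only by the tool step_arm, never from a script. Its argument "rows" is text: rows parted by semicolons, each of 5 numbers parted by spaces: the shift along the world's x, y, z each as a share of 0.6 m, from -1 to 1, then the turn about the world's z as a share of pi/2 rad, from -1 to 1, then the finger opening in mm, from 0 to 85.4. In form: tx ty tz turn hand; .... A call has 1 to 10 rows; each row is the pose to reach, as a shift and turn from the pose commanded when the call began; what a row does not reach only later rows make up. A row lasts 1/12 s, in which the tool goes at most 41.7 mm and 7.16 degrees, less where a joint would pass 70% of its speed; a pose out of reach is approached as far as the arm can. A call with a number of a shift or a turn outside -1 to 1 is refused whole. A call with a gripper value outside its range is refused whole. The fingers move at their own pace and stop on an object; "newtons" is the grip in N (left out, the last holds). Time passes only in rows, so rows that repeat a pose let the fingers close. It gives the time, the measured TCP pose, the force and the opening at its end, in the units of the state.
- bot.observe(): the state, without advancing time (a new reading comes with each control period).
- cams.get_image(name): name is "scene" or "side" or "wrist"; returns a dict with "img" (420x560x3 uint8, blue, green, red), "z_map" (420x560 float32, m along the optical axis (not along the pixel's ray), 0 where there is no reading), "fx", "fy", "cx", "cy" (pixels), "T" (4x4, takes a point from camera to world coordinates); the wrist camera has in their place "tool_from_camera" (4x4, takes a point from camera to tool coordinates, whose origin is the TCP and whose axes are the flange's). Camera axes: x right, y down, z forward; pixel columns grow to the right and rows downward; lengths in m; the calibration is good to about 2 mm. A picture is of the moment at which its call begins: read the wrist's pose just before it.
- bot.finish_job(): hands the job in, once; it reports no verdict.
The state is a dict: "clock": time; "qpos": joint angles; "qvel": joint speeds; "joint_torque": joint torques, N m; "tcp_pos": TCP position; "eef_rot": TCP orientation; "ft_force": force on the tool from outside, world axes, zero at the start; "torque": the same for the moment, N m; "gripper_width": finger opening in m.
Only numpy, scipy, OpenCV 4.12 (cv2) and the standard library are available. Lean on these libraries where they do the work, as an engineer would, in place of code of your own. Each camera call takes 0.05 s, during which the arm holds its last target.

## Working session

There is one attempt and no reset: what is moved stays moved. The work goes in short steps, Python scripts to look and compute and a tool call to move; the robot and the scene stay as the last step left them, time stands still between calls to the robot, and variables do not carry over. Pictures are saved under pics/ and viewed, and the job is handed in when it is done.

Besides the shell and the picture viewer there is one more tool, called after ">>>" by a JSON object that holds its "method" and its "body". step_arm: Moves the arm, as the interface text tells. Its arguments: {"type":"object","properties":{"rows":{"type":"string"},"newtons":{"type":"number"}},"required":["rows"]}

```bash
mkdir -p pics; ls; cat > h.py <<'E'
from station import bot, cams
import numpy as np, cv2
def snap(n,tag):
    s=bot.observe(); d=cams.get_image(n)
    if 'T' not in d:
        W=np.eye(4);W[:3,:3]=np.array(s['eef_rot']);W[:3,3]=s['tcp_pos'];d['T']=W@np.array(d['tool_from_camera'])
    cv2.imwrite(f'pics/{tag}.png',d['img']); np.savez(f'pics/{tag}.npz',**{k:np.array(v) for k,v in d.items()})
    return d
def ld(tag): return dict(np.load(f'pics/{tag}.npz'))
def ray(d,u,v):
    T=d['T'];r=T[:3,:3]@np.array([(u-d['cx'])/d['fx'],(v-d['cy'])/d['fy'],1.]);return T[:3,3],r
def onz(d,u,v,z):
    o,r=ray(d,u,v);return o+r*(z-o[2])/r[2]
def dep(d,u,v):
    o,r=ray(d,u,v);return o+r*float(d['z_map'][int(v),int(u)])
E
python3 - <<'E'
from h import *
np.set_printoptions(precision=4,suppress=True)
print(bot.observe(),bot.pinch_z)
for n in ['scene','side','wrist']:
    d=snap(n,n+'0');print(n,d['T'],d['fx'],d['cx'],d['cy'])
E
```

```text
pics
{'clock': 0.0, 'qpos': array([ 1.1209,  0.2458,  1.559 ,  0.    ,  1.3387, -0.1741]), 'qvel': array([-0.0005,  0.0005, -0.0023,  0.0008, -0.0015, -0.0001]), 'joint_torque': array([  0.0008, -42.9503, -32.613 ,  -0.0001,   0.0052,  -0.    ]), 'tcp_pos': array([0.1768, 0.6249, 0.2302]), 'eef_rot': array([[-0.9622,  0.2723, -0.0008],
       [ 0.2723,  0.9622, -0.0017],
       [ 0.0003, -0.0019, -1.    ]]), 'ft_force': array([-0.3902,  0.9438, -0.2875]), 'torque': array([0.0087, 0.0616, 0.02  ]), 'gripper_width': 0.08518963547010175} 0.0187
scene [[ 0.3189  0.7122 -0.6254  1.1765]
 [ 0.9478 -0.2377  0.2125 -0.2678]
 [ 0.0027 -0.6605 -0.7508  0.783 ]
 [ 0.      0.      0.      1.    ]] 468.96532356122424 280.4877605416012 209.08992337949365
side [[ 0.9537 -0.2156  0.2096  0.3895]
 [-0.3004 -0.6519  0.6962 -0.7076]
 [-0.0134 -0.727  -0.6865  0.7387]
 [ 0.      0.      0.      1.    ]] 386.2294495732745 281.14314086680304 209.50250962530856
wrist [[ 0.2721  0.9214  0.2775  0.1065]
 [ 0.9623 -0.2597 -0.081   0.6451]
 [-0.0025  0.2891 -0.9573  0.373 ]
 [ 0.      0.      0.      1.    ]] 322.05609900862527 275.2611600033321 211.3000915046364
```

View pics/scene0.png

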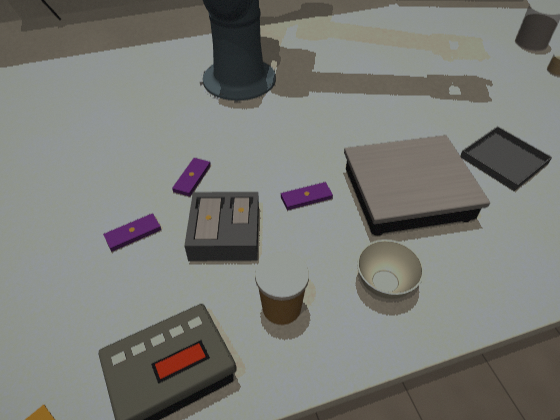

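View pics/side0.png

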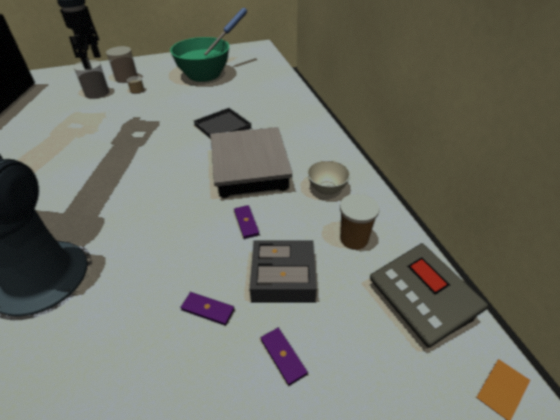

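View pics/wrist0.png

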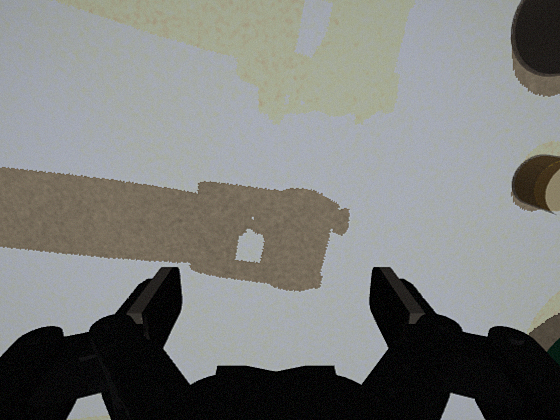

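The large steel weight is the grey bar with a brass plug in the block (scene 208,219; side 283,274). The small steel one is at scene (241,211). Three purple bars, at scene (192,176), (132,231) and (306,195), are look-alikes. The platter is at scene (415,175). Next I'll confirm this in enlarged crops and measure.

```bash
python3 - <<'E'
from h import *
a=ld('scene0')['img'][180:270,170:280];b=ld('side0')['img'][225:315,235:345]
c=np.hstack([cv2.resize(x,None,fx=3.6,fy=3.6,interpolation=cv2.INTER_CUBIC) for x in(a,b)])
cv2.imwrite('pics/crop0.png',cv2.convertScaleAbs(c,alpha=1.6))
np.set_printoptions(precision=4,suppress=True)
for t,px in [('scene0',[(208,219),(241,211),(192,250),(255,250),(415,175),(360,155),(470,180)]),('side0',[(283,274),(275,252),(260,290),(250,160)])]:
    d=ld(t)
    for p in px: print(t,p,dep(d,*p),d['img'][p[1],p[0]])
E
```

```text
scene0 (208, 219) [ 0.5448 -0.2093  0.0501] [ 68 109 134]
scene0 (241, 211) [ 0.5463 -0.1399  0.0514] [ 62 114 143]
scene0 (192, 250) [ 0.6017 -0.2558  0.037 ] [37 37 37]
scene0 (255, 250) [ 0.6406 -0.1382  0.0365] [34 34 35]
scene0 (415, 175) [0.5825 0.2411 0.0709] [107 115 123]
scene0 (360, 155) [0.4888 0.1539 0.0734] [105 112 118]
scene0 (470, 180) [0.633  0.3457 0.0705] [107 114 123]
side0 (283, 274) [ 0.5408 -0.21    0.0526] [ 55 110 149]
side0 (275, 252) [ 0.5421 -0.1449  0.0535] [ 74 107 134]
side0 (260, 290) [ 0.4822 -0.2321  0.0486] [28 28 28]
side0 (250, 160) [0.5696 0.1956 0.0734] [110 117 122]
```

View pics/crop0.png

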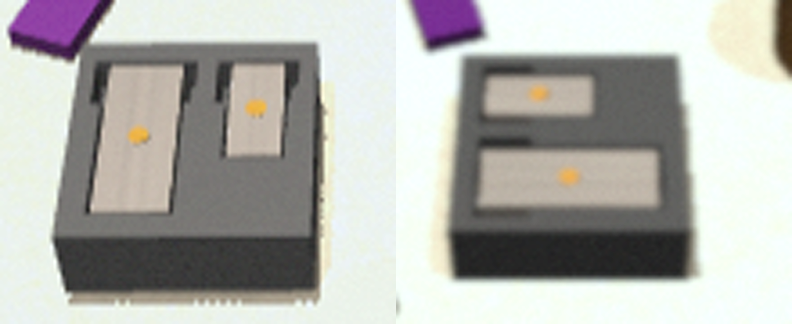

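The crop confirms it: the large steel bar is the one with the brass plug, in the pocket whose scoop faces the robot (-x). Now precise measurement.

```bash
cat > m.py <<'E'
from h import *
np.set_printoptions(precision=4,suppress=True)
def tri(d1,p1,d2,p2):
    o1,r1=ray(d1,*p1);o2,r2=ray(d2,*p2)
    s=np.linalg.lstsq(np.c_[r1,-r2],o2-o1,rcond=None)[0]
    a,b=o1+r1*s[0],o2+r2*s[1];return (a+b)/2,np.linalg.norm(a-b)
def plugs(d,box):
    x0,y0,x1,y1=box;im=cv2.resize(d['img'][y0:y1,x0:x1],None,fx=4,fy=4,interpolation=cv2.INTER_CUBIC).astype(float)
    m=((im[...,2]-im[...,0]>45)).astype(np.uint8)
    n,l,s,c=cv2.connectedComponentsWithStats(m)
    return [((c[i]+.5)/4-.5+[x0,y0],s[i,4]) for i in range(1,n) if s[i,4]>60]
def steel(d,box,z,th=80,sat=35,minA=400):
    x0,y0,x1,y1=box;im=cv2.resize(d['img'][y0:y1,x0:x1],None,fx=4,fy=4,interpolation=cv2.INTER_CUBIC).astype(int)
    m=((im.max(2)>th)&(im.max(2)<205)).astype(np.uint8)
    cs,_=cv2.findContours(m,0,cv2.CHAIN_APPROX_NONE);out=[]
    for c in cs:
        if cv2.contourArea(c)<minA: continue
        px=(c[:,0]+.5)/4-.5+[x0,y0]
        w=np.array([onz(d,*p,z)[:2] for p in px]).astype(np.float32)
        (cx,cy),(a,b),ang=cv2.minAreaRect(w*1000)
        out.append((cx,cy,a,b,ang))
    return out
E
python3 - <<'E'
from m import *
a=ld('scene0');b=ld('side0')
pa=plugs(a,(190,190,262,250));pb=plugs(b,(250,240,318,302));print(pa,pb)
pa.sort(key=lambda t:t[0][0]);pb.sort(key=lambda t:-t[0][1])
for p,q in zip(pa,pb): print(tri(a,p[0],b,q[0]),onz(a,*p[0],.052),onz(b,*q[0],.052))
print('scene',steel(a,(192,195,256,240),.052));print('side',steel(b,(254,244,314,288),.052))
E
```

```text
[(array([240.6223, 209.4242]), np.int32(371)), (array([207.8911, 216.973 ]), np.int32(357))] [(array([274.1605, 250.4932]), np.int32(275)), (array([282.5625, 273.5226]), np.int32(332))]
(array([ 0.5406, -0.2082,  0.0517]), np.float64(0.0006479144372942154)) [ 0.5411 -0.2085  0.052 ] [ 0.5404 -0.208   0.052 ]
(array([ 0.5421, -0.1392,  0.052 ]), np.float64(0.00090496491551725)) [ 0.5424 -0.1396  0.052 ] [ 0.5419 -0.1386  0.052 ]
scene [(542.2841186523438, -208.96083068847656, 44.517024993896484, 110.47781372070312, 71.85128021240234), (543.6717529296875, -139.79205322265625, 32.026092529296875, 72.34774780273438, 72.26948547363281)]
side [(540.0917358398438, -209.11512756347656, 44.18906021118164, 110.019287109375, 71.42404174804688), (541.470703125, -140.65576171875, 34.1812858581543, 70.5357437133789, 71.87907409667969)]
```

>>> {"method": "step_arm", "body": {"rows": "0.5 -0.6 0 -0.029 0;0.5 -0.6 0 -0.029 0;0.5 -0.6 0 -0.029 0;0.5 -0.6 0 -0.029 0;0.5 -0.6 0 -0.029 0;0.5 -0.6 0 -0.029 0;0.5 -0.6 0 -0.029 0;0.5 -0.6 0 -0.029 0;0.5 -0.6 0 -0.029 0;0.5 -0.6 0 -0.029 0"}}

```text
clock: 0.98
tcp_pos: [0.4445, 0.3035, 0.2312]
eef_rot: [[-0.949, 0.316, -0.0], [0.316, 0.949, 0.0], [0.0, 0.0, -1.0]]
ft_force: [0.2, 0.5, -0.1]
gripper_width: -0.0001
```

>>> {"method": "step_arm", "body": {"rows": "0.096 -0.832 0 0 0;0.096 -0.832 0 0 0;0.096 -0.832 0 0 0;0.096 -0.832 0 0 0;0.096 -0.832 0 0 0;0.096 -0.832 0 0 0;0.096 -0.832 0 0 0;0.096 -0.832 0 0 0;0.096 -0.832 0 0 0;0.096 -0.832 0 0 0"}}

```text
clock: 1.82
tcp_pos: [0.4911, -0.1106, 0.2312]
eef_rot: [[-0.949, 0.316, 0.0], [0.316, 0.949, 0.0], [-0.0, 0.0, -1.0]]
ft_force: [0.1, 0.3, -0.4]
gripper_width: -0.0003
```

>>> {"method": "step_arm", "body": {"rows": "0.02 -0.18 0 0 0;0.02 -0.18 0 0 0;0.02 -0.18 0 0 0;0.02 -0.18 0 0 0;0.02 -0.18 0 0 0"}}

```text
clock: 2.23
tcp_pos: [0.5032, -0.2175, 0.2308]
eef_rot: [[-0.948, 0.318, -0.001], [0.318, 0.948, 0.001], [0.001, 0.001, -1.0]]
ft_force: [-0.6, 0.3, 0.3]
gripper_width: -0.0001
```

```bash
python3 - <<'E'
from m import *
d=snap('wrist','w1');print(bot.observe()['tcp_pos'],bot.observe()['ft_force'])
E
```

```text
[ 0.5032 -0.2163  0.2308] [0.8145 0.8089 0.0677]
```

View pics/w1.png

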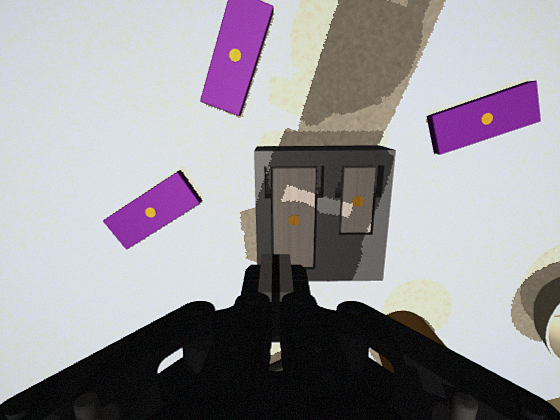

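```bash
python3 - <<'E'
from m import *
d=ld('w1')
for box in [(262,195,330,245),(335,185,385,220)]:
    for p,n in plugs(d,box): print(p,n,onz(d,*p,.0517))
# block top corners approx
for p in [(255,150),(394,150),(383,280)]: print(p,onz(d,*p,.052))
for p in [(258,200),(330,265)]: print(dep(d,*p))
E
```

```text
[293.4224 219.7644] 1688 [ 0.5408 -0.2101  0.0517]
[357.4779 200.913 ] 1776 [ 0.5423 -0.1411  0.0517]
(255, 150) [ 0.4596 -0.2241  0.052 ]
(394, 150) [ 0.5031 -0.0941  0.052 ]
(383, 280) [ 0.6398 -0.1368  0.052 ]
[ 0.5086 -0.2382  0.0519]
[ 0.6031 -0.1878  0.0524]
```

>>> {"method": "step_arm", "body": {"rows": "-0.002 0.034 -0.07 0 0;-0.002 0.034 -0.14 0 0;-0.002 0.034 -0.2 0 0;-0.002 0.034 -0.25 0 0;-0.002 0.034 -0.28 0 0;-0.002 0.034 -0.28 0 0;-0.002 0.034 -0.28 0 0"}}

```text
clock: 2.87
tcp_pos: [0.5019, -0.1945, 0.0629]
eef_rot: [[-0.949, 0.314, -0.002], [0.314, 0.949, 0.001], [0.002, 0.001, -1.0]]
ft_force: [-0.5, -0.6, 0.8]
gripper_width: -0.0002
```

>>> {"method": "step_arm", "body": {"rows": "0 -0.001 -0.01 0 0;0 -0.002 -0.018 0 0;0 -0.002 -0.022 0 0;0 -0.002 -0.026 0 0;0 -0.002 -0.03 0 0;0 -0.002 -0.034 0 0;0 -0.002 -0.038 0 0;0 -0.002 -0.042 0 0;0 -0.002 -0.044 0 0;0 -0.002 -0.044 0 0"}}

```text
clock: 3.7
tcp_pos: [0.5022, -0.1973, 0.0365]
eef_rot: [[-0.949, 0.316, -0.0], [0.316, 0.949, 0.0], [0.0, 0.0, -1.0]]
ft_force: [-0.6, -0.5, 0.3]
gripper_width: -0.0003
```

```bash
python3 - <<'E'
from m import *
print(bot.observe()['tcp_pos'],bot.observe()['ft_force'])
a=snap('scene','s2')['img'][150:270,150:290];b=snap('side','d2')['img'][205:315,225:345]
c=np.hstack([cv2.resize(x,(400,400),interpolation=cv2.INTER_CUBIC) for x in(a,b)])
cv2.imwrite('pics/crop2.png',cv2.convertScaleAbs(c,alpha=1.6))
E
```

```text
[ 0.5022 -0.1973  0.0365] [-0.5709 -0.4871  0.2577]
```

View pics/crop2.png

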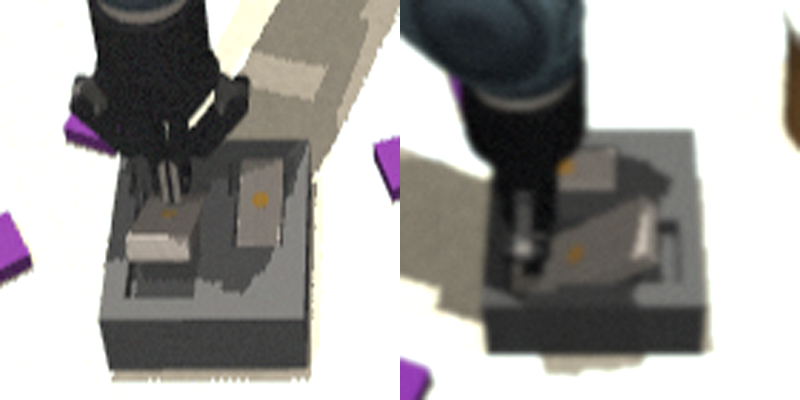

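The weight is tipped, back end up and front end in the well. Retreat and look.

>>> {"method": "step_arm", "body": {"rows": "0 0 0.03 0 0;0 0 0.08 0 0;0 0 0.14 0 0;0 0 0.2 0 0;0 0 0.27 0 85;0 0 0.27 0 85;0 0 0.27 0 85;0 0 0.27 0 85"}}

```text
clock: 4.47
tcp_pos: [0.5022, -0.1972, 0.1987]
eef_rot: [[-0.949, 0.316, 0.0], [0.316, 0.949, -0.0], [-0.0, -0.0, -1.0]]
ft_force: [0.0, -0.3, 0.2]
gripper_width: 0.0482
```

```bash
python3 - <<'E'
from m import *
print(bot.observe()['tcp_pos'],bot.observe()['gripper_width'])
snap('wrist','w3')
A=snap('scene','s3');B=snap('side','d3')
a=A['img'][150:270,150:290];b=B['img'][205:315,225:345]
c=np.hstack([cv2.resize(x,(400,400),interpolation=cv2.INTER_CUBIC) for x in(a,b)])
cv2.imwrite('pics/crop3.png',cv2.convertScaleAbs(c,alpha=1.6))
pa=plugs(A,(190,190,262,250));pb=plugs(B,(250,240,318,302));print(pa,pb)
E
```

```text
[ 0.5022 -0.1972  0.1987] 0.04823675208458144
[(array([240.6668, 209.0863]), np.int32(323))] [(array([273.7574, 250.6819]), np.int32(255))]
```

View pics/crop3.png

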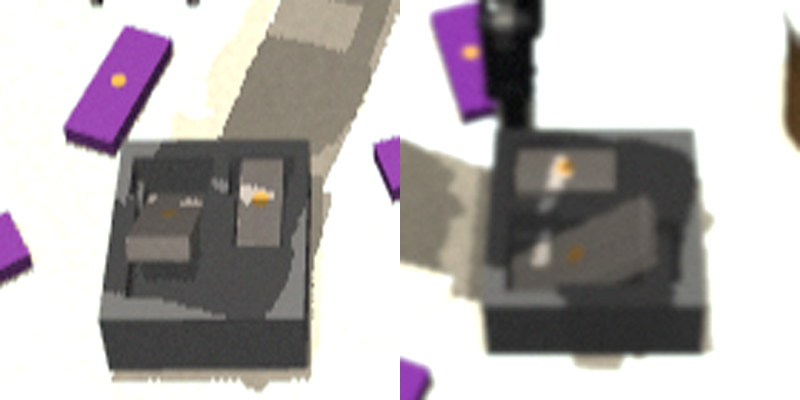

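View pics/w3.png

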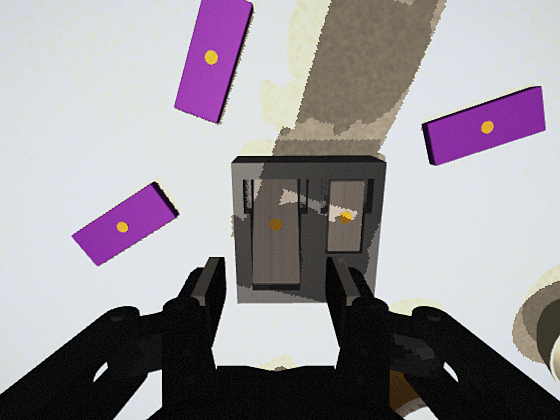

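The bar leans in its pocket, with its plug at wrist (275,223), scene about (209,214) and side about (277,275). Fit its top plane with depth and triangulate the plug.

```bash
python3 - <<'E'
from m import *
A,B,W=ld('s3'),ld('d3'),ld('w3')
print(tri(A,(208.8,213.9),B,(277.2,274.9)),tri(W,(275.5,223.5),B,(277.2,274.9)))
# bar top: wrist depth, polygon
pts=np.array([dep(W,u,v) for u in range(259,297,3) for v in range(205,280,3)])
pts=pts[pts[:,2]>.03]
A_=np.c_[pts[:,:2],np.ones(len(pts))];c=np.linalg.lstsq(A_,pts[:,2],rcond=None)[0]
r=pts[:,2]-A_@c;k=abs(r)<.004;c=np.linalg.lstsq(A_[k],pts[k,2],rcond=None)[0]
print(c,k.sum(),len(k),'tilt',np.degrees(np.arctan(np.hypot(*c[:2]))),'dir',np.degrees(np.arctan2(c[1],c[0])),r[k].std())
for v in (210,223,240,260,275,281,284,288,292): print(v,dep(W,277,v))
for u,v in [(254,280),(300,280),(256,260),(299,260)]: print(u,v,dep(W,u,v))
E
```

```text
(array([ 0.5291, -0.2044,  0.047 ]), np.float64(0.00012294393924763519)) (array([ 0.5285, -0.2059,  0.0491]), np.float64(0.00037161601407218283))
[ 0.6107 -0.2124 -0.3176] 115 325 tilt 32.886309011870054 dir -19.181819111475146 0.0022961545055391764
210 [ 0.5184 -0.2011  0.0404]
223 [ 0.5287 -0.2045  0.0477]
240 [ 0.5417 -0.2089  0.0574]
260 [ 0.5566 -0.2139  0.068 ]
275 [ 0.5675 -0.2175  0.0755]
281 [ 0.5716 -0.2189  0.0787]
284 [ 0.5801 -0.2216  0.0685]
288 [ 0.5949 -0.2265  0.049 ]
292 [ 0.5981 -0.2275  0.0512]
254 280 [ 0.5641 -0.2385  0.0787]
300 280 [ 0.5925 -0.2013  0.051 ]
256 260 [ 0.5505 -0.2324  0.0678]
299 260 [ 0.5626 -0.1944  0.0689]
```

```bash
python3 - <<'E'
from m import *
W=ld('w3'); s=bot.observe(); R=np.array(s['eef_rot']);p=s['tcp_pos']
c=W['img'][235:345,180:380];cv2.imwrite('pics/tips.png',cv2.convertScaleAbs(cv2.resize(c,(800,440)),alpha=2.5))
for u,v in [(215,262),(218,262),(212,262),(335,262),(332,262),(338,264),(215,259),(333,259),(217,280),(332,280),(340,290)]:
    x=dep(W,u,v);print((u,v),W['img'][v,u],R.T@(x-p))
E
```

```text
(215, 262) [43 49 52] [ 0.0094 -0.027  -0.0144]
(218, 262) [0 0 0] [ 0.0095 -0.0257 -0.0146]
(212, 262) [50 51 56] [ 0.0094 -0.0283 -0.0146]
(335, 262) [48 54 56] [ 0.0099  0.026  -0.0153]
(332, 262) [11  8  7] [ 0.0094  0.0248 -0.0144]
(338, 264) [44 50 52] [ 0.0097  0.027  -0.0169]
(215, 259) [40 48 52] [ 0.0089 -0.0278 -0.0104]
(333, 259) [49 53 58] [ 0.0092  0.0259 -0.0108]
(217, 280) [5 7 2] [ 0.0065 -0.0244 -0.0252]
(332, 280) [2 1 0] [ 0.0049  0.0238 -0.0222]
(340, 290) [ 9 12  8] [ 0.0093  0.0239 -0.0378]
```

View pics/tips.png

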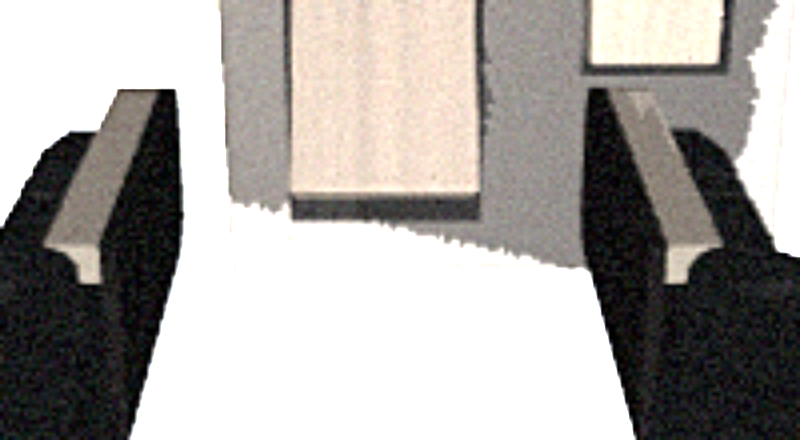

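>>> {"method": "step_arm", "body": {"rows": "0.05 -0.015 0 0 64;0.096 -0.03 -0.03 0 64;0.096 -0.03 -0.09 0 64;0.096 -0.03 -0.14 0 64;0.096 -0.03 -0.18 0 64;0.096 -0.03 -0.21 0 64;0.096 -0.03 -0.235 0 64;0.096 -0.03 -0.235 0 64;0.096 -0.03 -0.235 0 64"}}

```text
clock: 5.37
tcp_pos: [0.5587, -0.2146, 0.056]
eef_rot: [[-0.949, 0.316, -0.003], [0.316, 0.949, 0.002], [0.004, 0.001, -1.0]]
ft_force: [0.1, -0.5, 0.2]
gripper_width: 0.064
```

```bash
python3 - <<'E'
from m import *
print(bot.observe()['tcp_pos'],bot.observe()['gripper_width'])
A=snap('scene','s4');B=snap('side','d4')
a=A['img'][150:270,150:290];b=B['img'][205:315,225:345]
c=np.hstack([cv2.resize(x,(400,400),interpolation=cv2.INTER_CUBIC) for x in(a,b)])
cv2.imwrite('pics/crop4.png',cv2.convertScaleAbs(c,alpha=2))
E
```

```text
[ 0.5587 -0.2146  0.056 ] 0.0640010251396064
```

View pics/crop4.png

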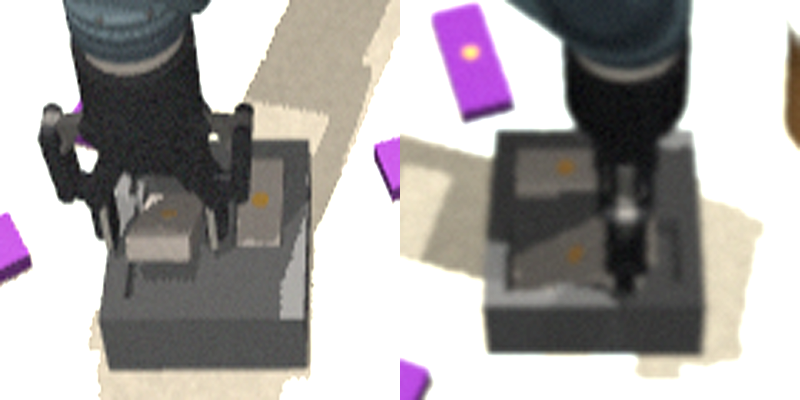

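The fingers straddle the raised end. Go down a little and close.

>>> {"method": "step_arm", "body": {"rows": "0 0 -0.005 0 64;0 0 -0.01 0 64;0 0 -0.01 0 50;0 0 -0.01 0 40;0 0 -0.01 0 35;0 0 -0.01 0 35;0 0 -0.01 0 35;0 0 -0.01 0 35", "newtons": 60}}

```text
clock: 6.13
tcp_pos: [0.5601, -0.2154, 0.0524]
eef_rot: [[-0.949, 0.316, 0.0], [0.316, 0.949, -0.0], [-0.0, -0.0, -1.0]]
ft_force: [-1.3, 0.8, 4.4]
gripper_width: 0.0425
```

>>> {"method": "step_arm", "body": {"rows": "0 0 0.004 0 35;0.001 0 0.01 0 35;0.003 -0.001 0.02 0 35;0.004 -0.001 0.035 0 35;0.004 -0.001 0.05 0 35;0.004 -0.001 0.07 0 35;0.004 -0.001 0.09 0 35;0.004 -0.001 0.11 0 35;0.004 -0.001 0.13 0 35;0.004 -0.001 0.13 0 35", "newtons": 90}}

```text
clock: 6.97
tcp_pos: [0.5642, -0.2171, 0.134]
eef_rot: [[-0.949, 0.316, 0.005], [0.316, 0.949, -0.003], [-0.006, -0.001, -1.0]]
ft_force: [0.8, 0.2, -5.0]
gripper_width: 0.042
```

```bash
python3 - <<'E'
from m import *
print(bot.observe()['tcp_pos'],bot.observe()['gripper_width'])
A=snap('scene','s5');B=snap('side','d5');W=snap('wrist','w5')
a=A['img'][130:270,130:290];b=B['img'][175:315,205:345]
c=np.hstack([cv2.resize(x,(400,400),interpolation=cv2.INTER_CUBIC) for x in(a,b)])
cv2.imwrite('pics/crop5.png',cv2.convertScaleAbs(c,alpha=2))
E
```

```text
[ 0.5642 -0.2171  0.134 ] 0.04195107667108943
```

View pics/crop5.png

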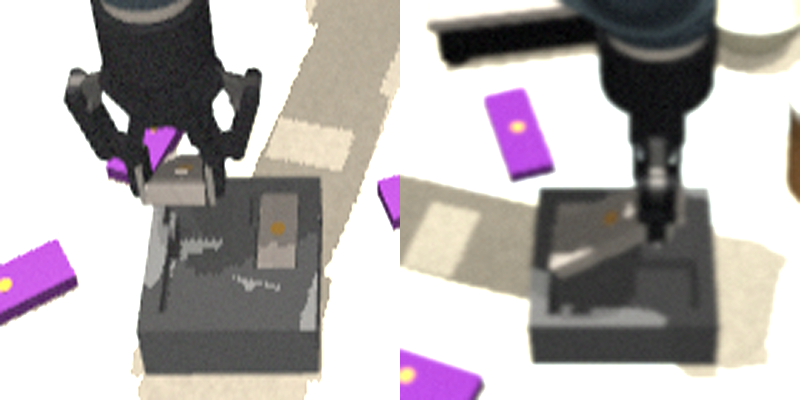

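View pics/w5.png

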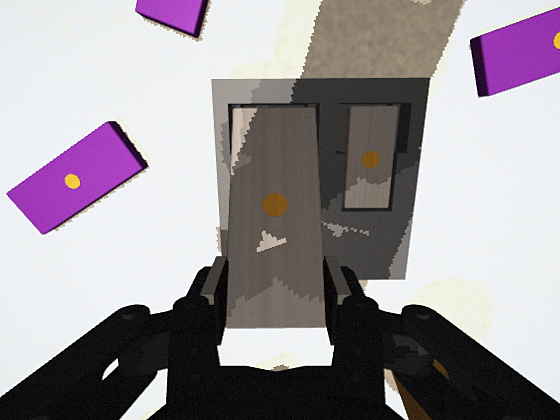

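The weight is held, tilted about 35°, force about 5 N. Since the tool can't tilt, I'll level it by setting it down on a free patch of bench, then regrip at its centre. Map the obstacles and the platter.

```bash
python3 - <<'E'
from m import *
d=ld('scene0')
m=cv2.inRange(d['img'],np.array([40,0,30]),np.array([255,60,255]))
n,l,s,c=cv2.connectedComponentsWithStats(m)
for i in range(1,n):
    if s[i,4]>150: 
        x,y,w,h,_=s[i]; print('purple',c[i],onz(d,*c[i],.015)[:2],onz(d,x,y+h/2,.015)[:2],onz(d,x+w,y+h/2,.015)[:2])
# platter corners in both views
for t in('scene0','side0'):
    D=ld(t); g=cv2.resize(D['img'],None,fx=2,fy=2)
    Z=np.array([[0]])
    H,Wd=D['z_map'].shape;uu,vv=np.meshgrid(np.arange(Wd),np.arange(H))
    r=np.stack([(uu-D['cx'])/D['fx'],(vv-D['cy'])/D['fy'],np.ones_like(uu,float)],-1)@D['T'][:3,:3].T
    P=r*D['z_map'][...,None]+D['T'][:3,3]
    k=(abs(P[...,2]-.072)<.006)&(P[...,0]>.4)&(P[...,0]<.78)&(P[...,1]>.05)&(P[...,1]<.45)&(D['z_map']>0)&(D['img'].max(2)<150)&(D['img'].max(2)>85)
    k=cv2.morphologyEx(k.astype(np.uint8),cv2.MORPH_OPEN,np.ones((5,5)))
    n,l,s,c=cv2.connectedComponentsWithStats(k);i=1+s[1:,4].argmax()
    cs,_=cv2.findContours((l==i).astype(np.uint8),0,cv2.CHAIN_APPROX_NONE)
    w=np.array([onz(D,*p,.072)[:2] for p in cs[0][:,0]]).astype(np.float32)*1000
    print(t,s[i],cv2.minAreaRect(w),np.median(P[l==i][:,2]))
E
```

```text
purple [536.2416  31.6568] [0.0681 0.9921] [0.0481 0.9243] [0.0914 1.0553]
purple [236.3843  72.1444] [-0.0112 -0.0025] [-0.0768 -0.0877] [-0.0111  0.1104]
purple [415.407  208.5062] [0.6287 0.2299] [0.5214 0.1096] [0.6252 0.4208]
purple [190.1248 176.9398] [ 0.3764 -0.2175] [ 0.3657 -0.2555] [ 0.3928 -0.1742]
purple [306.0801 195.9053] [0.5178 0.0165] [ 0.5018 -0.0373] [0.5386 0.0729]
purple [131.8036 232.1864] [ 0.4995 -0.3653] [ 0.4833 -0.4205] [ 0.521  -0.3079]
purple [498.2157 352.4426] [0.967  0.2003] [0.9468 0.1454] [0.9879 0.2681]
purple [186.9553 390.5084] [ 0.8612 -0.32  ] [ 0.831  -0.4124] [ 0.8868 -0.2461]
scene0 [ 346  136  141   84 8102] ((578.6373291015625, 238.3221893310547), (247.9296875, 218.17332458496094), 82.21842956542969) 0.07111483679631353
side0 [ 211  127   81   55 3519] ((576.4723510742188, 238.54006958007812), (250.08741760253906, 219.13357543945312), 82.13848876953125) 0.07292249177761867
```

>>> {"method": "step_arm", "body": {"rows": "-0.03 0.041 0 0 35;-0.08 0.11 0 0 35;-0.13 0.18 0 0 35;-0.17 0.235 0 0 35;-0.195 0.268 -0.01 0 35;-0.203 0.277 -0.05 0 35;-0.203 0.277 -0.09 0 35;-0.203 0.277 -0.11 0 35;-0.203 0.277 -0.11 0 35"}}

```text
clock: 7.87
tcp_pos: [0.4371, -0.0483, 0.0604]
eef_rot: [[-0.949, 0.315, -0.007], [0.315, 0.949, 0.003], [0.008, 0.0, -1.0]]
ft_force: [-0.7, 1.0, -5.7]
gripper_width: 0.0417
```

```bash
python3 - <<'E'
from m import *
print(bot.observe()['tcp_pos'],bot.observe()['ft_force'])
A=snap('scene','s6');B=snap('side','d6')
a=A['img'][70:270,180:380];b=B['img'][155:315,145:305]
c=np.hstack([cv2.resize(x,(400,400),interpolation=cv2.INTER_CUBIC) for x in(a,b)])
cv2.imwrite('pics/crop6.png',cv2.convertScaleAbs(c,alpha=1.7))
E
```

```text
[ 0.4371 -0.0483  0.0604] [-0.743   0.9735 -5.7147]
```

View pics/crop6.png

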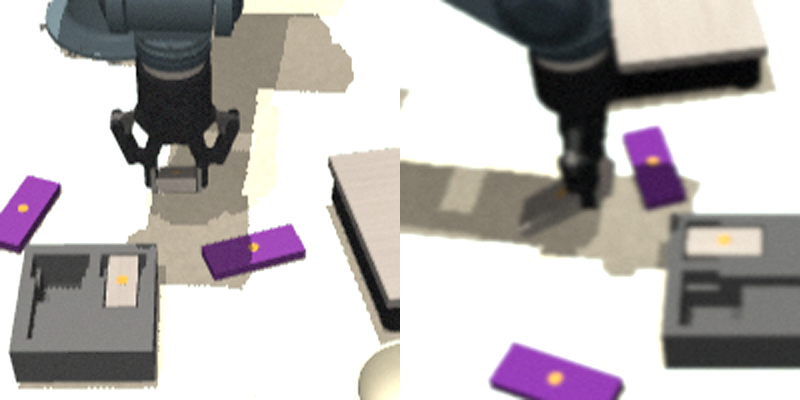

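The spot is free: nothing sits under the tilted bar. Lower with a light grip so it pivots level.

>>> {"method": "step_arm", "body": {"rows": "0 0 -0.006 0 35;0 0 -0.013 0 35;0 0 -0.02 0 35;0 0 -0.027 0 35;0 0 -0.034 0 35;0 0 -0.041 0 35;0 0 -0.048 0 35;0 0 -0.055 0 35;0 0 -0.062 0 35;0 0 -0.066 0 35", "newtons": 25}}

```text
clock: 8.8
tcp_pos: [0.4479, -0.0528, 0.029]
eef_rot: [[-0.949, 0.316, 0.015], [0.316, 0.949, -0.006], [-0.016, -0.001, -1.0]]
ft_force: [7.1, -3.9, 10.7]
gripper_width: 0.0423
```

```bash
cat > c.py <<'E'
from m import *
import sys
t=sys.argv[1]; x0,y0,w=map(int,sys.argv[2:5]);x1,y1,w1=map(int,sys.argv[5:8])
s=bot.observe();print(s['clock'],s['tcp_pos'],s['ft_force'],s['gripper_width'])
A=snap('scene','s'+t);B=snap('side','d'+t)
a=A['img'][y0:y0+w,x0:x0+w];b=B['img'][y1:y1+w1,x1:x1+w1]
c=np.hstack([cv2.resize(x,(400,400),interpolation=cv2.INTER_CUBIC) for x in(a,b)])
cv2.imwrite(f'pics/crop{t}.png',cv2.convertScaleAbs(c,alpha=1.7))
E
python3 c.py 7 220 110 110 170 190 90
```

```text
8.8 [ 0.4479 -0.0528  0.029 ] [ 7.0594 -3.8609 10.7144] 0.04234151184951256
```

View pics/crop7.png

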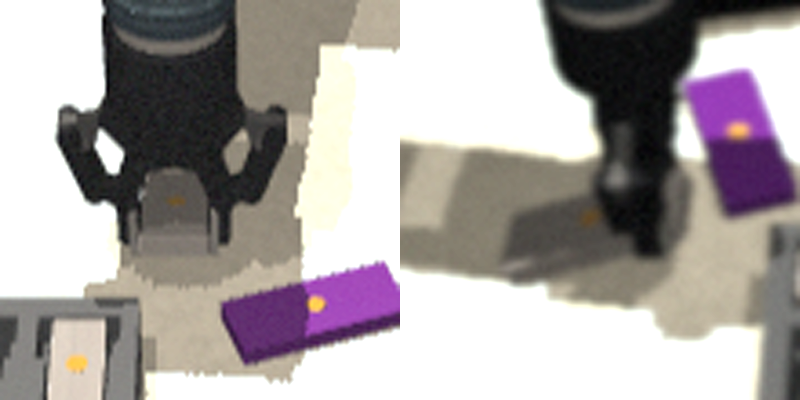

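It's pivoting as intended under modest force; carry on down.

>>> {"method": "step_arm", "body": {"rows": "0 0 -0.005 0 35;0 0 -0.01 0 35;0 0 -0.015 0 35;0 0 -0.02 0 35;0 0 -0.025 0 35;0 0 -0.03 0 35;0 0 -0.033 0 35;0 0 -0.033 0 35;0 0 -0.033 0 35", "newtons": 20}}

```text
clock: 9.65
tcp_pos: [0.4454, -0.0518, 0.0075]
eef_rot: [[-0.949, 0.316, 0.009], [0.316, 0.949, -0.003], [-0.01, -0.0, -1.0]]
ft_force: [5.7, -1.9, 4.8]
gripper_width: 0.0416
```

```bash
python3 c.py 8 220 110 110 170 190 90
```

```text
9.65 [ 0.4454 -0.0518  0.0075] [ 5.6598 -1.9103  4.8343] 0.04164177107577688
```

View pics/crop8.png

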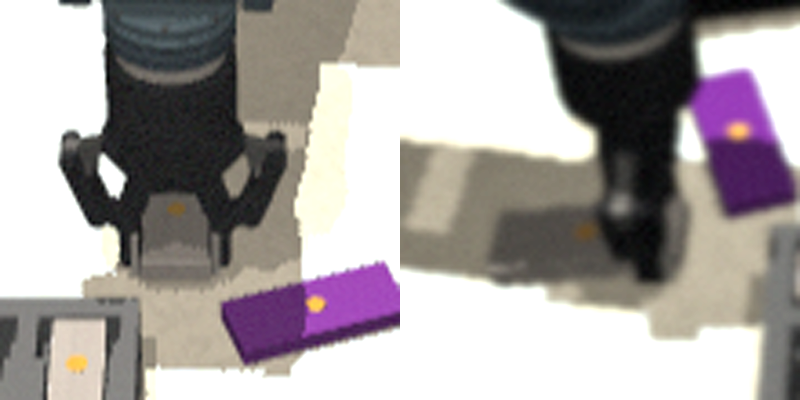

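>>> {"method": "step_arm", "body": {"rows": "0 0 -0.004 0 35;0 0 -0.008 0 35;0 0 -0.011 0 35;0 0 -0.011 0 35"}}

```text
clock: 10.08
tcp_pos: [0.4448, -0.0516, 0.0004]
eef_rot: [[-0.949, 0.316, 0.008], [0.316, 0.949, -0.003], [-0.008, -0.0, -1.0]]
ft_force: [4.2, -1.2, 4.0]
gripper_width: 0.0418
```

```bash
python3 c.py 9 220 110 110 170 190 90
```

```text
10.0833 [ 0.4448 -0.0516  0.0004] [ 4.1635 -1.2224  4.0396] 0.04183211787467945
```

View pics/crop9.png

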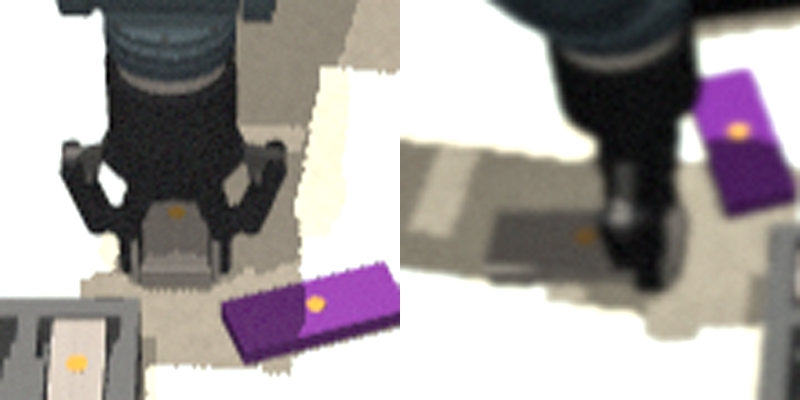

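>>> {"method": "step_arm", "body": {"rows": "0 0 0.004 0 58;0 0 0.006 0 58;0 0 0.006 0 58;0 0 0.02 0 58;0 0 0.06 0 58;0 0 0.12 0 58;0 0 0.18 0 58;0 0 0.18 0 58"}}

```text
clock: 10.85
tcp_pos: [0.445, -0.0513, 0.1132]
eef_rot: [[-0.949, 0.316, 0.012], [0.315, 0.949, -0.005], [-0.013, -0.001, -1.0]]
ft_force: [1.0, -1.5, 0.1]
gripper_width: 0.058
```

```bash
python3 c.py 10 220 110 110 170 190 90; python3 - <<'E'
from m import *
W=snap('wrist','w10')
E
```

```text
10.85 [ 0.445  -0.0513  0.1132] [ 0.9888 -1.5263  0.0883] 0.05797338458360387
```

View pics/crop10.png

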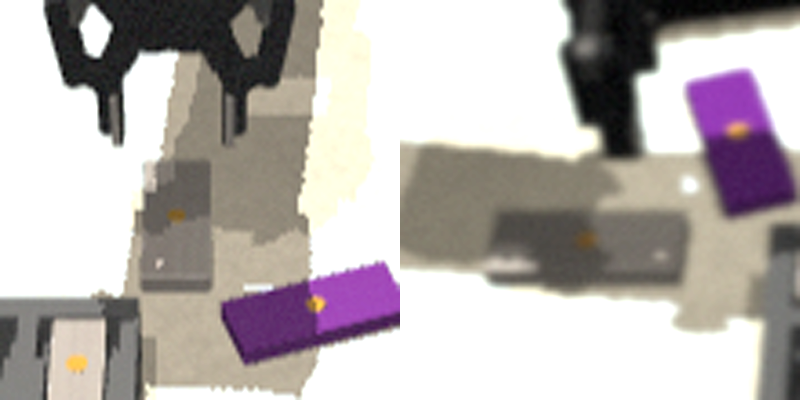

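View pics/w10.png

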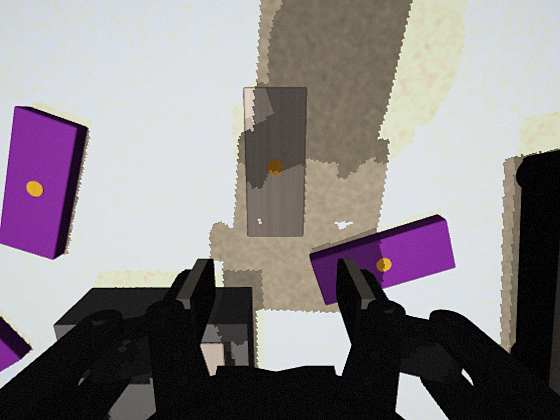

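The weight lies flat on the bench, released, with its plug at wrist (275,167). Locate it for the regrip.

```bash
python3 - <<'E'
from m import *
W,A,B=ld('w10'),ld('s10'),ld('d10')
pa=(220+176/400*110,110+215/400*110);pb=(170+186/400*90,190+240/400*90)
print(onz(W,275,167,.015),tri(A,pa,B,pb),tri(W,(275,167),B,pb),dep(W,275,180))
c=[onz(W,*p,.015)[:2] for p in[(244,87.5),(307,87.5),(304.5,236),(247.5,236)]];print(np.array(c))
c=np.array(c);v=(c[2]+c[3]-c[0]-c[1])/2;print(c.mean(0),np.degrees(np.arctan2(v[1],v[0])),np.linalg.norm(v))
E
```

```text
[ 0.4079 -0.0393  0.015 ] (array([ 0.408 , -0.0373,  0.0136]), np.float64(0.0007527649427386729)) (array([ 0.4079, -0.0393,  0.0152]), np.float64(0.00024548218077921396)) [ 0.417  -0.0424  0.0152]
[[ 0.3494 -0.0422]
 [ 0.363  -0.0014]
 [ 0.4666 -0.0345]
 [ 0.4525 -0.0769]]
[ 0.4079 -0.0387] -18.170431206088583 0.10874106580595566
```

>>> {"method": "step_arm", "body": {"rows": "-0.03 0.01 0 0 60;-0.062 0.021 -0.02 0 60;-0.062 0.021 -0.07 0 60;-0.062 0.021 -0.11 0 60;-0.062 0.021 -0.14 0 60;-0.062 0.021 -0.165 0 60;-0.062 0.021 -0.175 0 60;-0.062 0.021 -0.181 0 60;-0.062 0.021 -0.181 0 60"}}

```text
clock: 11.75
tcp_pos: [0.4023, -0.0368, -0.0037]
eef_rot: [[-0.949, 0.316, -0.003], [0.316, 0.949, 0.001], [0.003, 0.0, -1.0]]
ft_force: [-0.2, 0.3, -0.1]
gripper_width: 0.0601
```

>>> {"method": "step_arm", "body": {"rows": "0.009 -0.003 0.008 0 60;0.009 -0.003 0.008 0 60;0.009 -0.003 0.008 0 50;0.009 -0.003 0.008 0 40;0.009 -0.003 0.008 0 35;0.009 -0.003 0.008 0 35;0.009 -0.003 0.008 0 35;0.009 -0.003 0.008 0 35", "newtons": 80}}

```text
clock: 12.42
tcp_pos: [0.4097, -0.0395, 0.0036]
eef_rot: [[-0.949, 0.315, 0.001], [0.315, 0.949, -0.001], [-0.002, -0.001, -1.0]]
ft_force: [-4.2, 0.4, 10.9]
gripper_width: 0.0414
```

>>> {"method": "step_arm", "body": {"rows": "0 0 0.005 0 35;0 0 0.02 0 35;0 0 0.05 0 35;0 0 0.1 0 35;0 0 0.15 0 35;0 0 0.2 0 35;0 0 0.25 0 35;0 0 0.28 0 35;0 0 0.28 0 35"}}

```text
clock: 13.17
tcp_pos: [0.4109, -0.0397, 0.1745]
eef_rot: [[-0.949, 0.316, 0.008], [0.316, 0.949, -0.003], [-0.009, -0.0, -1.0]]
ft_force: [0.9, -0.3, -5.9]
gripper_width: 0.0416
```

```bash
python3 c.py 11 210 40 150 140 130 140; python3 - <<'E'
from m import *
W=snap('wrist','w11')
E
```

```text
13.1667 [ 0.4109 -0.0397  0.1745] [ 0.878  -0.2634 -5.8695] 0.04158085652423316
```

View pics/crop11.png

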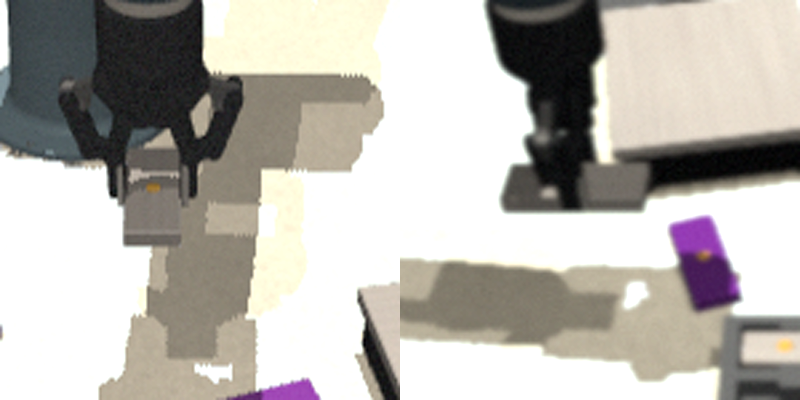

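View pics/w11.png

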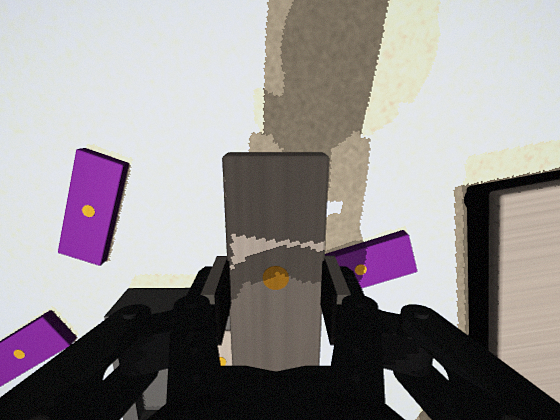

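```bash
python3 - <<'E'
from m import *
W=ld('w11');s=bot.observe()
pts=np.array([dep(W,u,v) for u in range(235,318,4) for v in range(165,290,4)])
A=np.c_[pts[:,:2],np.ones(len(pts))];c=np.linalg.lstsq(A,pts[:,2],rcond=None)[0];r=pts[:,2]-A@c;k=abs(r)<.003
c=np.linalg.lstsq(A[k],pts[k,2],rcond=None)[0]
print(np.degrees(np.arctan(c[:2])),k.sum(),len(k)); p=dep(W,276,278);print(p,p-s['tcp_pos'])
E
```

```text
[-0.0822  0.1268] 666 672
[ 0.406  -0.0378  0.1819] [-0.0013  0.0006  0.0136]
```

>>> {"method": "step_arm", "body": {"rows": "0.02 0.03 0 0 35;0.06 0.1 0 0 35;0.1 0.165 0 0 35;0.14 0.23 0 0 35;0.18 0.295 0 0 35;0.22 0.36 0 0 35;0.25 0.41 0 0 35;0.27 0.45 0 0 35;0.278 0.463 0 0 35;0.278 0.463 0 0 35"}}

```text
clock: 14.15
tcp_pos: [0.5747, 0.2412, 0.1663]
eef_rot: [[-0.95, 0.313, -0.005], [0.313, 0.95, -0.001], [0.005, -0.002, -1.0]]
ft_force: [-0.2, -0.4, -5.4]
gripper_width: 0.042
```

>>> {"method": "step_arm", "body": {"rows": "0.002 -0.002 -0.04 0 35;0.004 -0.004 -0.08 0 35;0.004 -0.004 -0.11 0 35;0.004 -0.004 -0.13 0 35;0.004 -0.004 -0.135 0 35;0.004 -0.004 -0.135 0 35;0.004 -0.004 -0.135 0 35"}}

```text
clock: 14.73
tcp_pos: [0.5783, 0.2362, 0.0896]
eef_rot: [[-0.949, 0.316, 0.001], [0.316, 0.949, 0.0], [-0.001, 0.0, -1.0]]
ft_force: [0.4, -0.7, -5.6]
gripper_width: 0.0413
```

```bash
python3 c.py 12 320 90 170 180 90 140
```

```text
14.7333 [0.5783 0.2362 0.0896] [ 0.4466 -0.74   -5.649 ] 0.041271621477768534
```

View pics/crop12.png

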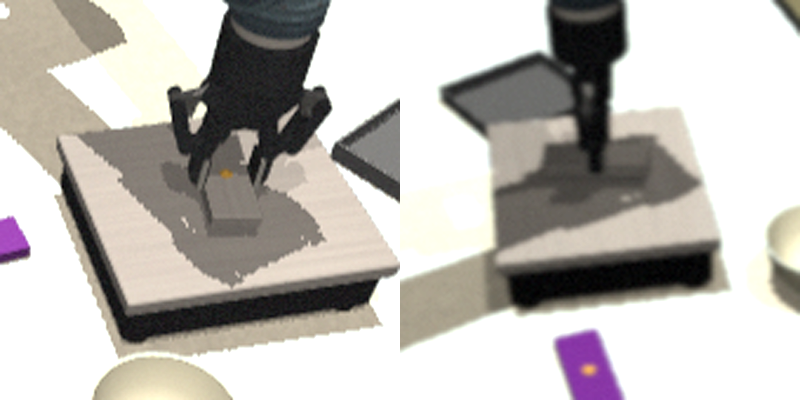

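The weight is level over the middle of the platter. Lower it slowly to contact.

>>> {"method": "step_arm", "body": {"rows": "0 0 -0.006 0 35;0 0 -0.012 0 35;0 0 -0.016 0 35;0 0 -0.02 0 35;0 0 -0.023 0 35;0 0 -0.026 0 35;0 0 -0.028 0 35;0 0 -0.028 0 35"}}

```text
clock: 15.5
tcp_pos: [0.5782, 0.2366, 0.0757]
eef_rot: [[-0.949, 0.315, -0.001], [0.315, 0.949, -0.001], [0.001, -0.001, -1.0]]
ft_force: [-10.6, -2.2, 13.7]
gripper_width: 0.0418
```

>>> {"method": "step_arm", "body": {"rows": "0 0 0.001 0 35;0 0 0.001 0 35;0 0 0.002 0 35"}}

```text
clock: 15.75
tcp_pos: [0.5784, 0.2366, 0.0758]
eef_rot: [[-0.949, 0.315, 0.001], [0.315, 0.949, -0.0], [-0.001, 0.0, -1.0]]
ft_force: [-4.6, -0.9, 3.5]
gripper_width: 0.0421
```

```bash
python3 c.py 13 320 90 170 180 90 140; python3 - <<'E'
from m import *
W=snap('wrist','w13');s=bot.observe()
pts=np.array([dep(W,u,v) for u in range(238,315,4) for v in range(165,265,4)])
A=np.c_[pts[:,:2],np.ones(len(pts))];c=np.linalg.lstsq(A,pts[:,2],rcond=None)[0];r=pts[:,2]-A@c;k=abs(r)<.003
c=np.linalg.lstsq(A[k],pts[k,2],rcond=None)[0]
print(np.degrees(np.arctan(c[:2])),k.sum(),len(k),np.median(pts[:,2]))
E
```

```text
15.75 [0.5784 0.2366 0.0758] [-4.6153 -0.893   3.5385] 0.04210302737975191
[-1.6324  0.1515] 269 500 0.08713938754817169
```

View pics/crop13.png

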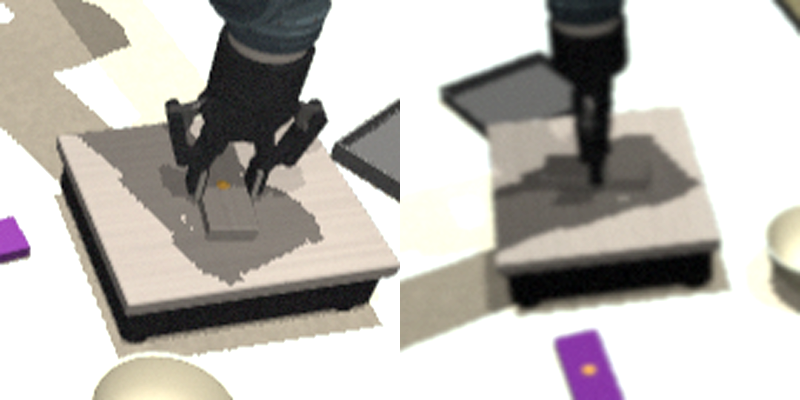

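It's resting on the steel (top at 0.087 m) and still held. Release and retreat.

>>> {"method": "step_arm", "body": {"rows": "0 0 0.002 0 60;0 0 0.003 0 60;0 0 0.004 0 60;0 0 0.004 0 60;0 0 0.02 0 60;0 0 0.06 0 60;0 0 0.12 0 60;0 0 0.18 0 60;0 0 0.18 0 60;0 0 0.18 0 60"}}

```text
clock: 16.73
tcp_pos: [0.58, 0.2369, 0.1857]
eef_rot: [[-0.949, 0.316, 0.007], [0.316, 0.949, 0.001], [-0.006, 0.004, -1.0]]
ft_force: [0.6, 0.9, -0.7]
gripper_width: 0.0602
```

```bash
python3 c.py 14 320 90 170 180 90 140; python3 - <<'E'
from m import *
W=snap('wrist','w14')
print([ (p,n,onz(W,*p,.087)) for p,n in plugs(W,(225,150,340,260))])
E
```

```text
16.7333 [0.58   0.2369 0.1857] [ 0.6098  0.9307 -0.7041] 0.06023802108946834
[(array([276.0393, 211.606 ]), np.int32(3145), array([0.5766, 0.2372, 0.087 ]))]
```

View pics/crop14.png

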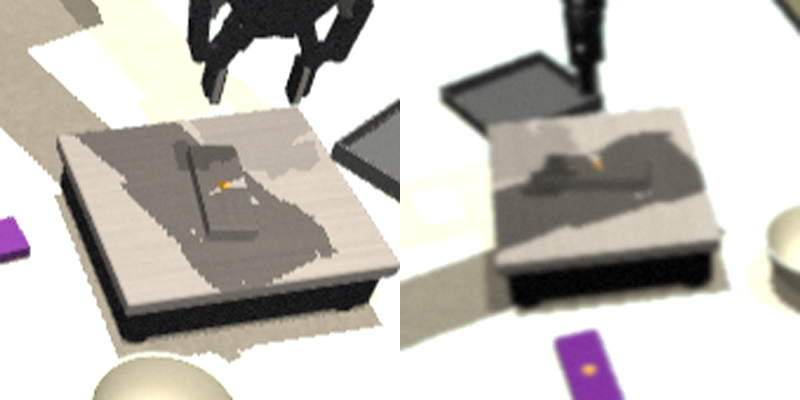

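View pics/w14.png

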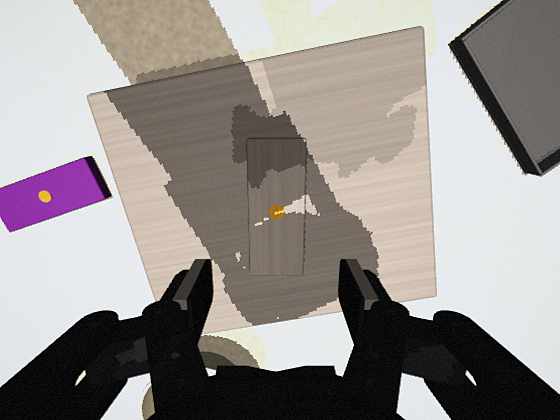

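The weight lies flat on the platter with its plug at (0.577, 0.237), about 2 mm from the centre. The gripper is clear, so I'm handing in.

```bash
python3 -c "
from h import *
print(bot.finish_job())"
```

```text
the job is handed in; nothing more can be done
None
```

The larger check weight is lying flat on the scale's platter, released, with its centre about 2 mm from the platter's centre. I handed the job in at about 17 s; it reports no verdict.

- **Tipping:** I pressed the weight's front end at the thumb scoop with the shut fingers. It rocked up and stayed tipped at about 34°, not gripped.
- **Levelling:** I gripped the raised end and lifted the weight out. The tool cannot tilt, so I lowered the weight's low end onto a clear patch of bench until it pivoted flat in the fingers. I then let go and gripped it again at its centre.
- **Placing:** A plane fit to the wrist camera's depth image showed the weight level to about 0.15° in the air. I lowered it onto the platter while still held, then released it.

**Last checks:**
- **Contact:** While held, the vertical force on the tool changed from about -5.6 N to +13.7 N. After I eased off it was +3.5 N, with the weight still held.
- **Height:** The top face measured 0.087 m, which matches the 72 mm platter plus the 15 mm weight.
- **After release:** The last pictures show the weight flat and the gripper about 10 cm above the platter.

**Less certain:**
- **Tilt on the platter:** One fit taken while still held gave 1.6°. Only about half of its sampled points fitted the plane, so I gave it little weight, and I did not repeat the fit after release.
- **Small weight:** It was in place in every picture I viewed of the block, but I did not re-measure it at the end.

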